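Scoop the leg offcuts out from under the drying rack

ROBOT

A 6-joint arm with a two-finger parallel gripper is mounted at the origin on the work surface. World frame = base frame: x ahead of the robot, y to its left, z up, the work surface at z = 0. Lengths are in m, angles in degrees, forces in N, time in s.
With the tool pointing down it reaches from about 0.25 to 0.85 m from the base axis. Payload 12.5 kg.
Tool frame: the origin (TCP) lies at the centre of the arm's flange, where the gripper is bolted on; the fingertips stand 186 mm ahead of it and the grasp point (between the pads) lies 167 mm ahead of it; z points along the fingers, y is the direction in which the jaws open and shut (so a half turn about z gives the same grasp; the last joint's range is limited). The gripper opens to 93 mm and grips with 3 to 60 N. Pads are 15 mm wide; open, the fingers measure 128 mm over their backs; the gripper's body (75 mm by 188 mm) begins 65 mm behind the grasp point.
Start: joints at [-81.795, 20.094, 94.641, -0, 65.266, -4.847], TCP at [0.124, -0.536, 0.405] pointing down, gripper open.
Joint ranges: [-157.81, 157.81], [-45, 120.19], [0.68, 151.7], [-89.99, 269.99], [4.06, 180], [-164.3, 164.3]. Speed limits (degrees/s): [127.2, 127.2, 159.86, 180, 180, 180].

INTERFACE

Orientations are given as a 3x3 rotation matrix whose columns are the frame's x, y, z axes.
In Python, from workcell import ctrl, kinematics, observe, eyes gives the robot as it stands. The module is installed in compiled form; this text tells all that it offers. Calls block until the motion is done:
- ctrl.goto(position, orientation): joint-space move of the TCP to a pose.
- ctrl.line_to(position, attitude=None, vel=0.15): straight line of the TCP; attitude=None keeps the orientation; vel is the mean speed in m/s.
- ctrl.move_joints(angles): joint-space move.
- ctrl.set_gripper(opening, newtons=None): finger opening in m; newtons is the grip in N (None keeps the last); returns when the fingers have stopped.
- ctrl.hold(seconds).
- kinematics.solve_ik(position, orientation): joint angles nearest the present ones, or None.
- observe(): the state.
- eyes.capture(name): name is "scene" or "top"; returns (picture, depth): 480x640x3 uint8, red, green, blue; 480x640 float32, m along the optical axis (not along the pixel's ray), 0 where there is no reading.
- eyes.camera_params(name): a dict with "camera_matrix" (3x3 intrinsics, pixels), "k1" (the pictures are not rectified: a ray, as slopes to the right and down, at radius r is drawn at 1 + k1 r^2 times it, then the intrinsics apply), "rvec" (rotation vector, rad) and "tvec" (3), from world to camera coordinates, as OpenCV has them. Camera axes: x right, y down, z forward; pixel columns grow to the right and rows downward; lengths in m; the calibration is good to about 2 mm. A picture is of the moment at which its call begins. camera_params takes no time and is no camera call.
A pose or a line that the arm cannot do raises ctrl.Unreachable and nothing moves.
- ctrl.hand_in(): hands the job in, once; it reports no verdict.
The state is a dict: "clock": time; "qpos": joint angles; "qvel": joint speeds; "joint_efforts": joint torques, N m; "tool_pos": TCP position; "eef_rot": TCP orientation; "ft_force": force on the tool from outside, world axes, zero at the start; "wrist_torque": the same for the moment, N m; "width": finger opening in m.
Only numpy, scipy, OpenCV 4.12 (cv2) and the standard library are available. Lean on these libraries where they do the work, as an engineer would, in place of code of your own. Each camera call takes 0.05 s, during which the arm holds its last target.

TASK

Two chair-leg offcuts have ended up under the slatted drying rack. Slide the red scoop flat along the bench under the rack's front rail, get both offcuts onto it, bring them out and lift them together on the scoop, and tip them into the green scrap tub. Then set the empty scoop down flat on the open bench, in front of the rack or to one side of it; do not shift the tub, and leave the other things on the bench and rack undisturbed.

Things in the scene. Friction and masses are not known exactly. Their poses are not given: they have to be found in the camera images.
- scoop: Red sheet-metal scoop, 0.26 kg: flat pan 115 long, 186 wide, open in front, floor 2 thick (1 at the front edge), rear wall 32 high, side walls falling from 32 to 8 towards the front, slippery to wood (friction about 0.25). Origin: middle of the pan's rear edge, underside; x forward to the open edge, y left, z up. Starts flat on the bench before one end of the rack, handle towards the robot.
- scoop_grip (a point): Grip point on the centre line of the scoop's dark wooden handle, at (-44, 0, 75) mm in the scoop's frame. The handle leans back (-x), 55 degrees above the pan's floor: 24 mm wide along y (flat sides), 28 deep, 110 long, free end at x -67, z 108 mm. Pinch it across its width, gripper leaning back from the rack about 30 degrees from vertical so that it clears the front rail.
- scoop_edge (a point): Middle of the scoop's front edge, on the underside, at (115, 0, 0) mm in the scoop's frame.
- rack: Low slatted wooden rack fixed to the bench, 143 mm deep, 420 wide (y). Origin: on the bench, midway between its end panels; x points away from the robot, y left. Front rail (lip) at x -80 to -64, 95 to 150 mm above the bench; slats run front to back, 95 to 107 mm above the bench, 66 mm gaps; end panels' inner faces at y -192 and +192; open below the lip between them.
- rack_lip (a point): Middle of the front rail's lower front edge, at (-80, 0, 95) mm in the rack's frame.
- rack_stop (a point): Middle of the lower front edge of the rack's stop rail, at (45, 0, 12) mm in the rack's frame. The rail runs along the whole back, its front face at x 45, from 12 to 52 mm above the bench: offcuts pushed back come to rest against it, while the thin floor of the scoop can go on under it, by about 17 mm.
- offcut_a: Dark brown chair-leg offcut, rounded bar with sixteen narrow flats, 36 mm thick, 70 mm long, about 55 g; origin at its centre, its length is its own y axis. Lies on the bench under the rack, roughly across it; it rolls when pushed from the side.
- offcut_b: Red-brown chair-leg offcut of the same shape, 36 mm thick, 60 mm long, about 50 g; origin at its centre, its length is its own y axis. Lies beside the other, 73 to 84 mm from it, centre to centre.
- tub: Loose round green plastic scrap tub, 0.7 kg, 260 mm across at the rim, 216 mm at the foot, 105 mm high, wall 4 mm; origin: centre of its underside. It stands in front of the other end of the rack.
- glue: Yellow glue bottle, 64 mm across, 165 mm tall, standing on the rack's slats near its right end; leave it alone. Origin: centre of its underside.
- tin: Bare metal tin, 82 mm across, 100 mm tall, standing on the rack's slats near its left end; leave it alone. Origin: centre of its underside.
- sander: Cork sanding block, 70 by 115 mm, 40 mm high, lying on the bench to the right of the rack; leave it alone. Origin: centre of its underside.
- tape: Roll of blue tape lying flat, 90 mm across, 24 mm high, on the bench to the left of the rack; leave it alone. Origin: centre of its underside.
- pencils: Blue mug with pencils, 80 mm across, mug 95 mm high (pencils to about 190 mm), to the left of the rack; leave it alone. Origin: centre of its underside.
Not all that is in view belongs to the job. Leave any pink look-alike of the offcut_b alone. Leave any yellow look-alike of the offcut_a alone.

How it is judged:
By the outcome, as a careful person would: the job done as asked, in the order asked, and still so for the second after the job is handed in, with the robot touching nothing.
It also fails if it takes over 72 s, if anything falls off the work surface, if the arm or the gripper's body presses on something with over 40 N, if the wrist force passes 120 N, or if a joint passes its speed limit or range.

## Working session

There is one attempt and no reset: what is moved stays moved. The work goes in short steps, each a Python script; the robot and the scene stay as the last script left them, time stands still between calls to the robot, and variables do not carry over. Pictures are saved under pics/ and viewed, and the job is handed in when it is done.

```bash
mkdir -p pics; ls; python3 - <<'E'
from workcell import ctrl, kinematics, observe, eyes
import cv2,numpy as np
s=observe();print(s['clock'],s['tool_pos'],s['width'])
for n in("scene","top"):
    p,d=eyes.capture(n);cv2.imwrite(f'pics/{n}0.png',p[:,:,::-1]);np.savez(f'{n}0.npz',p=p,d=d)
    c=eyes.camera_params(n);print(n,c)
E
```

```text
pics
0.0 [ 0.12422494 -0.53566911  0.40418962] 0.09260758107990016
scene {'camera_matrix': array([[549.55143881,   0.        , 318.95176685],
       [  0.        , 549.55143881, 232.58154828],
       [  0.        ,   0.        ,   1.        ]]), 'k1': 0.009320147423418596, 'rvec': array([ 2.13100739,  1.3012931 , -0.46385543]), 'tvec': array([-0.27424175, -0.33040654,  1.93191313])}
top {'camera_matrix': array([[616.07827718,   0.        , 324.60644143],
       [  0.        , 616.07827718, 241.4701371 ],
       [  0.        ,   0.        ,   1.        ]]), 'k1': -0.028454088094142533, 'rvec': array([ 2.18113541, -2.21257037,  0.11092367]), 'tvec': array([0.00979232, 0.58419971, 1.47827527])}
```

View pics/scene0.png

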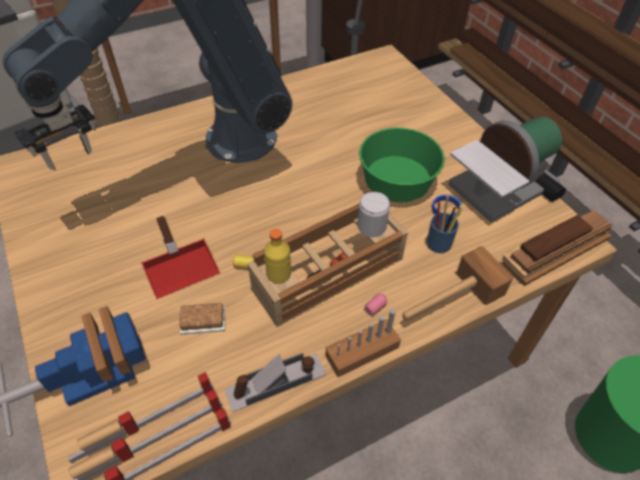

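View pics/top0.png

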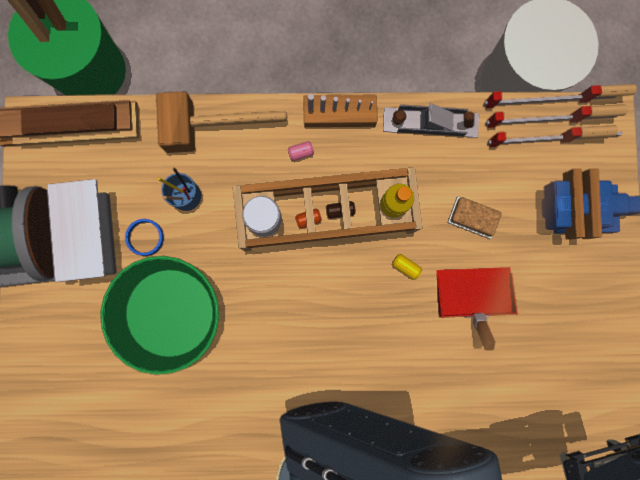

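The top view shows the rack around (327,208). Under it are a red-brown bar (308,218) and a dark bar (341,210). The scoop is at (476,292) and the tub at (160,315). A yellow look-alike lies in front of the rack at (407,266) and a pink one behind it at (301,151). I'll confirm these in an enlarged crop and measure.

```bash
cat > h.py <<'E'
from workcell import ctrl, kinematics, observe, eyes
import cv2,numpy as np
def cam(n):
    c=eyes.camera_params(n);R=cv2.Rodrigues(np.array(c['rvec']))[0];return c['camera_matrix'],c['k1'],R,np.array(c['tvec']).ravel()
def rays(n,uv):
    K,k,R,t=cam(n);uv=np.atleast_2d(uv).astype(float)
    x=cv2.undistortPoints(uv.reshape(-1,1,2),K,np.array([k,0,0,0.])).reshape(-1,2)
    return -R.T@t,np.c_[x,np.ones(len(x))]@R
def onplane(n,uv,z):
    o,d=rays(n,uv);return o+d*((z-o[2])/d[:,2])[:,None]
def proj(n,X):
    K,k,R,t=cam(n);return cv2.projectPoints(np.atleast_2d(X).astype(float),R,t,K,np.array([k,0,0,0.]))[0].reshape(-1,2)
def cap(n,name):
    p,d=eyes.capture(n);cv2.imwrite(f'pics/{name}.png',p[:,:,::-1]);np.savez(f'{name}.npz',p=p,d=d);return p,d
def crop(p,x0,y0,x1,y1,s,name):
    cv2.imwrite(f'pics/{name}.png',cv2.resize(p[y0:y1,x0:x1,::-1],None,fx=s,fy=s,interpolation=cv2.INTER_CUBIC))
E
python3 - <<'E'
from h import *
p=np.load('top0.npz')['p'];d=np.load('top0.npz')['d']
crop(p,225,160,425,260,4,'t_rack');crop(p,380,240,530,360,5,'t_scoop')
q=np.load('scene0.npz')['p'];crop(q,130,190,420,320,2.7,'s_crop')
hsv=cv2.cvtColor(p,cv2.COLOR_RGB2HSV)
def reg(m,k=2):
    cs=cv2.findContours(m.astype(np.uint8),cv2.RETR_EXTERNAL,cv2.CHAIN_APPROX_NONE)[0]
    return sorted(cs,key=cv2.contourArea)[::-1][:k]
H,S,V=[hsv[:,:,i] for i in range(3)]
# tub
m=(H>55)&(H<90)&(S>120);m[:200]=0
c=reg(m,1)[0];P=onplane('top',c.reshape(-1,2),.105);print('tub',cv2.minEnclosingCircle(P[:,:2].astype(np.float32)))
# scoop
m=((H<6)|(H>174))&(S>180);m[:250]=0
for c in reg(m,1):
    b=cv2.boxPoints(cv2.minAreaRect(c));print('scoop box px',b.tolist());print(onplane('top',b,0.02))
ys,xs=np.where((H<22)&(V<140)&(S>60));k=(xs>470)&(xs<500)&(ys>318)&(ys<352)
print('handle px',xs[k].mean(),ys[k].mean(), xs[k].min(),xs[k].max(),ys[k].min(),ys[k].max())
print('depth', [round(float(d[y,x]),3) for x,y in((308,218),(341,210),(476,292),(160,315),(407,266),(325,239))])
def depthpt(u,v):
    o,r=rays('top',[(u,v)]);return (o+r[0]*d[v,u]).round(4)
for uv in((308,218),(341,210),(476,292),(160,315),(407,266),(325,239),(325,180),(485,335)):print(uv,depthpt(*uv))
E
```

```text
tub ((0.4174114763736725, 0.38099899888038635), 0.1333044022321701)
scoop box px [[436.6849060058594, 269.7528381347656], [507.9414978027344, 266.6546936035156], [509.9736022949219, 313.3924255371094], [438.7170104980469, 316.4905700683594]]
[[ 0.51147115 -0.27139838  0.02      ]
 [ 0.51639542 -0.44789828  0.02      ]
 [ 0.40222043 -0.4488059   0.02      ]
 [ 0.39789742 -0.27320213  0.02      ]]
handle px 481.82751937984494 335.29651162790697 471 494 319 349
depth [1.419, 1.493, 1.522, 1.493, 1.491, 1.417]
(308, 218) [0.6328 0.0412 0.1051]
(341, 210) [ 0.6592 -0.0391  0.0348]
(476, 292) [ 4.555e-01 -3.721e-01 -1.000e-04]
(160, 315) [0.4118 0.4038 0.0038]
(407, 266) [ 0.5214 -0.197   0.0307]
(325, 239) [0.5839 0.0028 0.1045]
(325, 180) [0.7178 0.0012 0.1227]
(485, 335) [ 0.3569 -0.365   0.0911]
```

View pics/t_rack.png

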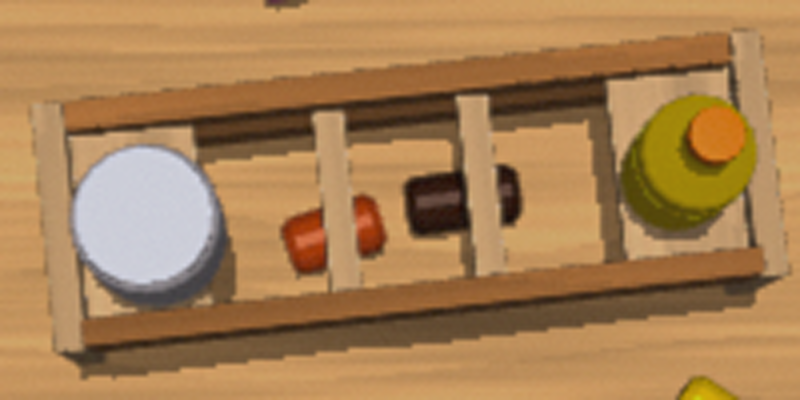

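View pics/t_scoop.png

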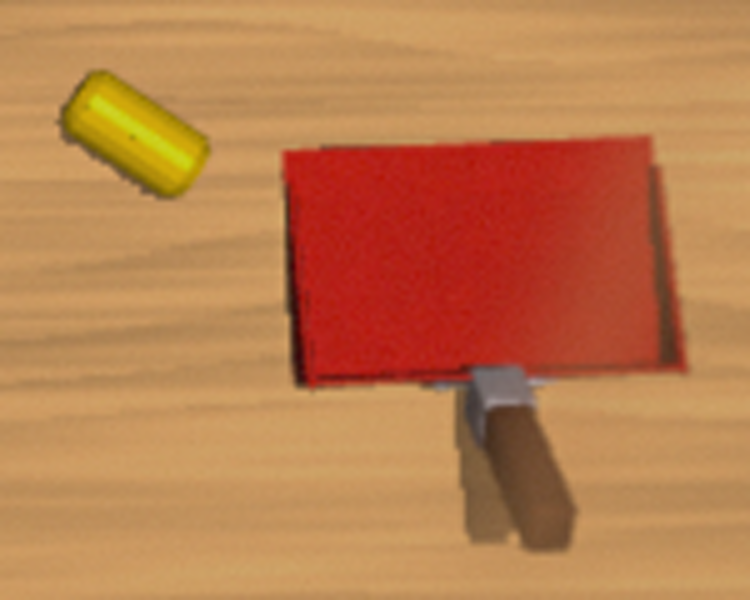

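View pics/s_crop.png

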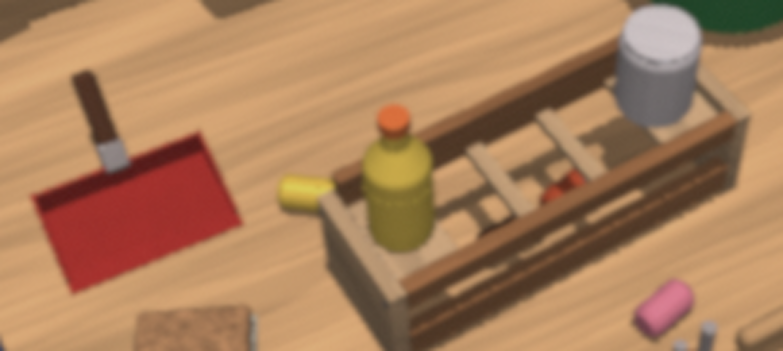

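Candidates, by top-view pixel: red-brown (308,218), dark brown (341,210), pink (301,151) and yellow (407,266). The first two are under the slats and match in colour and spacing, so they are offcut_b and offcut_a. The pink and yellow ones are decoys, and the yellow one lies near the scoop's path. Next I'll get precise geometry.

```bash
python3 - <<'E'
from h import *
p=np.load('top0.npz')['p']
hsv=cv2.cvtColor(p,cv2.COLOR_RGB2HSV).astype(int)
H,S,V=[hsv[:,:,i] for i in range(3)]
print('campos',rays('top',[(320,240)])[0],rays('scene',[(320,240)])[0])
def blob(m,box):
    x0,y0,x1,y1=box;mm=np.zeros_like(m);mm[y0:y1,x0:x1]=m[y0:y1,x0:x1]
    ys,xs=np.where(mm);return np.c_[xs,ys].astype(np.float32)
def rep(n,pts,z):
    W=onplane('top',pts,z)[:,:2].astype(np.float32)
    r=cv2.minAreaRect(W);b=cv2.boxPoints(r);e=[b[1]-b[0],b[2]-b[1]];e=max(e,key=np.linalg.norm)
    print(n,len(pts),'c',np.round(r[0],4),'size',np.round(r[1],4),'long-axis angle from y',round(float((np.degrees(np.arctan2(-e[0],e[1]))+90)%180-90),1));return r
rep('b',blob(((H<9)|(H>174))&(S>190)&(V>100),(290,200,330,232)),.018)
rep('a',blob((V<75),(320,198,358,222)),.018)
rep('yellow',blob((H>22)&(H<33)&(S>215)&(V>120),(385,245,430,285)),.018)
rep('scoop front/whole',blob(((H<6)|(H>174))&(S>180),(425,255,525,330)),.0)
# rails: print column profile
for u in (262,290,325,360,380,405):
    print(u,[(v,int(H[v,u]),int(S[v,u]),int(V[v,u])) for v in range(220,252)] if u in(325,) else '')
E
```

```text
campos [0.47430679 0.04316118 1.51652667] [ 1.45184678 -0.45874872  1.264261  ]
b 40 c [0.6418 0.04  ] size [0.0319 0.0557] long-axis angle from y 17.6
a 215 c [ 0.6627 -0.0386] size [0.0373 0.0677] long-axis angle from y 5.0
yellow 379 c [ 0.5208 -0.1988] size [0.0697 0.0334] long-axis angle from y -34.6
scoop front/whole 2938 c [ 0.4569 -0.3731] size [0.1152 0.1927] long-axis angle from y 1.4
262 
290 
325 [(220, 16, 133, 205), (221, 16, 134, 204), (222, 16, 131, 194), (223, 15, 134, 189), (224, 16, 137, 193), (225, 16, 134, 194), (226, 16, 133, 192), (227, 16, 133, 193), (228, 16, 133, 199), (229, 16, 131, 198), (230, 16, 131, 201), (231, 14, 155, 140), (232, 13, 164, 143), (233, 14, 165, 141), (234, 14, 161, 150), (235, 13, 165, 151), (236, 14, 167, 154), (237, 13, 163, 150), (238, 14, 162, 66), (239, 14, 136, 60), (240, 15, 125, 100), (241, 16, 128, 98), (242, 16, 126, 99), (243, 16, 126, 105), (244, 16, 126, 105), (245, 15, 128, 106), (246, 16, 122, 121), (247, 16, 135, 192), (248, 16, 133, 191), (249, 16, 135, 183), (250, 16, 134, 186), (251, 16, 135, 202)]
360 
380 
405
```

```bash
python3 - <<'E'
from h import *
p=np.load('top0.npz')['p']
hsv=cv2.cvtColor(p,cv2.COLOR_RGB2HSV).astype(int)
H,S,V=[hsv[:,:,i] for i in range(3)]
m=(S>145)&(V>120)&(V<175)&(H<16)
F=[];B=[]
for u in range(252,410):
    vc=(int)(243.7-(u-245.5)*18.2/170.7)-2
    r=[v for v in range(vc-8,vc+9) if m[v,u]]
    if 5<=len(r)<=10: F.append((u,max(r)+.5));B.append((u,min(r)-.5))
for n,q in(('front',F),('backedge',B)):
    W=onplane('top',np.array(q,float),.15)[:,:2]
    a=np.polyfit(W[:,1],W[:,0],1);res=W[:,0]-np.polyval(a,W[:,1]);k=abs(res)<.002
    a=np.polyfit(W[k,1],W[k,0],1);print(n,len(q),k.sum(),a,'yaw deg',-np.degrees(np.arctan(a[0])),'rms',np.std(res[k]))
# panel ends by colour (light) in 4x crop -> bigger crop w/ grid
c=cv2.resize(p[160:260,225:425,::-1],None,fx=4,fy=4,interpolation=cv2.INTER_CUBIC)
# row profile across the end panels, at row 205
for v in (205,215):
    print(v,[(u,int(H[v,u]),int(S[v,u]),int(V[v,u])) for u in list(range(228,250))+list(range(405,428))])
# scoop: straight edges
ms=((H<6)|(H>174))&(S>180)
front=[(u,np.where(ms[255:300,u])[0].min()+255-.5) for u in range(440,508)]
W=onplane('top',np.array(front,float),.001);a=np.polyfit(W[:,1],W[:,0],1);print('scoop front',a,-np.degrees(np.arctan(a[0])),np.std(W[:,0]-np.polyval(a,W[:,1])))
for v in (272,276,300,306,310,313,315,317,319): 
    x=np.where(ms[v,425:530])[0]+425; print(v,x.min() if len(x) else None,x.max() if len(x) else None)
E
```

```text
front 158 158 [-0.09449053  0.58425873] yaw deg 5.397881834102192 rms 0.0006494689079059271
backedge 158 158 [-0.09455838  0.59878403] yaw deg 5.40173479349402 rms 0.0006828089484411572
205 [(228, 18, 125, 206), (229, 17, 127, 206), (230, 18, 127, 205), (231, 18, 126, 206), (232, 17, 126, 208), (233, 17, 127, 203), (234, 17, 121, 168), (235, 16, 108, 177), (236, 15, 108, 184), (237, 16, 111, 184), (238, 16, 109, 188), (239, 17, 110, 185), (240, 16, 109, 187), (241, 16, 108, 185), (242, 16, 106, 123), (243, 16, 101, 151), (244, 14, 90, 165), (245, 177, 15, 157), (246, 118, 16, 206), (247, 111, 16, 218), (248, 118, 14, 217), (249, 117, 12, 216), (405, 25, 239, 156), (406, 24, 239, 159), (407, 25, 239, 158), (408, 25, 239, 157), (409, 25, 239, 157), (410, 25, 240, 156), (411, 25, 248, 152), (412, 19, 140, 144), (413, 16, 109, 180), (414, 16, 110, 188), (415, 15, 109, 191), (416, 15, 108, 189), (417, 16, 107, 186), (418, 16, 110, 188), (419, 16, 119, 176), (420, 17, 132, 201), (421, 17, 131, 207), (422, 17, 130, 206), (423, 17, 132, 205), (424, 17, 129, 207), (425, 17, 129, 205), (426, 1
[... 473 characters left out ...]
 216), (249, 113, 15, 215), (405, 16, 111, 190), (406, 16, 109, 194), (407, 16, 109, 198), (408, 16, 108, 200), (409, 16, 112, 191), (410, 15, 109, 184), (411, 16, 104, 128), (412, 16, 104, 83), (413, 15, 107, 157), (414, 16, 111, 184), (415, 16, 110, 186), (416, 16, 109, 189), (417, 16, 109, 187), (418, 16, 110, 187), (419, 15, 106, 187), (420, 17, 106, 182), (421, 16, 132, 205), (422, 16, 134, 205), (423, 16, 134, 205), (424, 16, 136, 205), (425, 16, 132, 206), (426, 16, 132, 206), (427, 16, 135, 206)]
scoop front [-0.02005535  0.50675991] 1.1489328481183587 0.0006981590802472693
272 437 508
276 437 504
300 439 509
306 439 510
310 439 510
313 440 516
315 440 473
317 None None
319 None None
```

```bash
python3 - <<'E'
from h import *
for z in (.1,.12,.15):
    L=onplane('top',[(233.6,205),(234.5,215)],z);R=onplane('top',[(419.2,205),(420.5,215)],z)
    e=np.array([-.094,.9956])
    for v in(0,1): print(z,'width',(L[v]-R[v])[:2]@e, 'mid',(L[v]+R[v])/2)
print('front corners z=.004/.008',onplane('top',[(436.5,270)],.004),onplane('top',[(510.4,267)],.004))
print('rear top z=.032',onplane('top',[(439.5,316.5)],.032),onplane('top',[(516.7,314)],.032))
p=np.load('top0.npz')['p'];g=cv2.cvtColor(p,cv2.COLOR_RGB2HSV)
for v in range(322,350,3):print(v,[int(x) for x in g[v,466:500,2]])
E
```

```text
0.1 width 0.4281016897129222 mid [ 0.66320983 -0.0027118   0.1       ]
0.1 width 0.42850926282164353 mid [ 0.63985671 -0.004903    0.1       ]
0.12 width 0.4220573038348711 mid [ 0.6605427  -0.00206412  0.12      ]
0.12 width 0.42245912240161854 mid [ 0.6375193  -0.00422438  0.12      ]
0.15 width 0.41299072501779477 mid [ 0.656542  -0.0010926  0.15     ]
0.15 width 0.41338391177158107 mid [ 0.63401319 -0.00320645  0.15      ]
front corners z=.004/.008 [[ 0.51126574 -0.27428451  0.004     ]] [[ 0.51589551 -0.45930044  0.004     ]]
rear top z=.032 [[ 0.39845357 -0.27256586  0.032     ]] [[ 0.40102859 -0.46133554  0.032     ]]
322 [205, 206, 206, 206, 190, 129, 109, 75, 70, 79, 85, 83, 82, 83, 86, 90, 95, 97, 98, 100, 117, 164, 198, 199, 196, 196, 196, 196, 198, 199, 198, 199, 198, 199]
325 [204, 203, 204, 206, 189, 125, 121, 112, 82, 85, 96, 71, 75, 85, 92, 96, 95, 101, 103, 105, 105, 119, 161, 195, 200, 198, 197, 196, 195, 196, 195, 197, 195, 196]
328 [206, 204, 205, 204, 192, 129, 121, 126, 117, 90, 83, 73, 77, 83, 89, 96, 102, 104, 106, 106, 109, 110, 113, 145, 189, 200, 200, 198, 
[... 543 characters left out ...]

340 [195, 193, 191, 194, 193, 193, 179, 125, 122, 126, 126, 129, 129, 129, 121, 103, 103, 103, 107, 110, 113, 117, 117, 118, 118, 116, 116, 115, 144, 180, 189, 189, 188, 187]
343 [199, 199, 198, 201, 201, 199, 184, 129, 123, 129, 129, 131, 132, 134, 134, 129, 111, 104, 107, 112, 116, 122, 121, 123, 121, 120, 119, 119, 133, 175, 195, 197, 197, 197]
346 [205, 205, 206, 202, 201, 204, 193, 153, 129, 133, 133, 133, 133, 135, 137, 148, 165, 150, 111, 114, 117, 120, 119, 118, 117, 116, 113, 116, 155, 195, 197, 197, 195, 195]
349 [197, 195, 197, 198, 194, 197, 194, 195, 192, 190, 190, 192, 193, 190, 191, 192, 193, 181, 153, 132, 122, 120, 118, 119, 122, 125, 125, 147, 181, 192, 190, 192, 193, 191]
```

```bash
cat >> h.py <<'E'
from scipy.spatial.transform import Rotation as Ro
SG=-1.0
GR=np.array([-.044,0,.075])
def Rs(yaw,pitch=0): # scoop rotation, pitch nose-up positive
    return Ro.from_euler('ZY',[yaw,-pitch],degrees=True).as_matrix()
def Rt():
    z=np.array([.5,0,-np.sqrt(.75)]);y=np.array([0,SG,0]);return np.c_[np.cross(y,z),y,z]
def pose(o,yaw,pitch=0,dz=0):
    """TCP pose for scoop origin o"""
    R=Rs(yaw,pitch);T=R@Rt();return np.array(o)+R@GR-(.167+dz)*T[:,2],T
def pose_edge(e,yaw,pitch=0):
    return pose(np.array(e)-Rs(yaw,pitch)@[.115,0,0],yaw,pitch)
# rack
RO=np.array([.6648,-.0015,0]);RY=5.4;RR=Ro.from_euler('Z',RY,degrees=True).as_matrix()
def rk(x,y,z=0): return RO+RR@[x,y,z]
SO=np.array([.3992,-.3670,0]);SY=1.1
TUB=np.array([.4174,.3810,0])
E
python3 - <<'E'
import h;from h import *
p=np.load('top0.npz')['p'];hsv=cv2.cvtColor(p,cv2.COLOR_RGB2HSV).astype(int);H,S,V=[hsv[:,:,i] for i in range(3)]
m=((H<11)|(H>172))&(S>165);m2=np.zeros_like(m);m2[200:232,290:330]=m[200:232,290:330]
ys,xs=np.where(m2);W=onplane('top',np.c_[xs,ys],.018)[:,:2].astype(np.float32);r=cv2.minAreaRect(W);print('b',len(xs),r)
for nm,c in(('a',(.6627,-.0386)),('b',r[0])):print(nm,RR.T@(np.array([*c,0])-RO))
az=np.degrees(np.arctan2(TUB[1],TUB[0]))
for sg in(1,-1):
    h.SG=sg
    for n,a in(('pre',pose(SO,SY,0,.1)),('grip',pose(SO,SY)),('entry',pose_edge(rk(-.1,.003),RY)),('deep',pose_edge(rk(.060,.003),RY)),('tubback',pose_edge([*TUB[:2],.2],az,15)),('tip',pose_edge([*(TUB[:2]),.085],az,-50)),('lift',pose_edge([.47,0,.2],5,15))):
        q=kinematics.solve_ik(*a);print(sg,n,a[0].round(3),None if q is None else np.round(q,1))
E
```

```text
b 208 ((0.6466590762138367, 0.02722417376935482), (0.034954704344272614, 0.0875655934214592), 17.79193115234375)
a [-0.0055821  -0.03673772  0.        ]
b [-0.01535723  0.03030391  0.        ]
1 pre [ 0.222 -0.37   0.306] None
1 grip [ 0.272 -0.369  0.22 ] [-64.8  28.  119.3  57.   33.  155.1]
1 entry [ 0.324 -0.031  0.22 ] [-16.7  18.4 140.1 121.1  12.7 128.9]
1 deep [ 0.483 -0.016  0.22 ] [  -8.7   28.2  118.7   61.6    8.  -163.7]
1 tubback [0.202 0.185 0.349] None
1 tip [0.427 0.389 0.412] [ 38.   26.1  85.4  -1.5  88.4 -94.1]
1 lift [ 0.18  -0.025  0.349] None
-1 pre [ 0.222 -0.37   0.306] [-71.1  15.7 120.1  43.9  43.3 -14.7]
-1 grip [ 0.272 -0.369  0.22 ] [-64.8  28.  119.3  57.   33.  -24.9]
-1 entry [ 0.324 -0.031  0.22 ] [-16.7  18.4 140.1 121.1  12.7 -51.1]
-1 deep [ 0.483 -0.016  0.22 ] [ -8.7  28.2 118.7  61.6   8.   16.3]
-1 tubback [0.202 0.185 0.349] [ 29.6 -11.2 143.1  67.3   9.8  13.9]
-1 tip [0.427 0.389 0.412] [38.  26.1 85.4 -1.5 88.4 85.9]
-1 lift [ 0.18  -0.025  0.349] None
```

```bash
sed -i 's/^def Rt():/LEAN=30.\ndef Rt():/; s/z=np.array(\[.5,0,-np.sqrt(.75)\])/a=np.radians(LEAN);z=np.array([np.sin(a),0,-np.cos(a)])/' h.py
python3 - <<'E'
import h;from h import *
az=np.degrees(np.arctan2(TUB[1],TUB[0]))
u=TUB/np.linalg.norm(TUB)
for L in(22,25,28,35):
    h.LEAN=L;print('LEAN',L)
    for n,a in [('pre',pose(SO,SY,0,.1)),('grip',pose(SO,SY))]+[(f'in{x:.2f}',pose_edge(rk(x,.003),RY)) for x in(-.12,-.08,-.04,0,.055)]+[(f'lift{x}p{P}',pose_edge([x,0,.2],3,P)) for x in (.5,.53) for P in(0,8,12)]+[(f'tub{P}',pose_edge(TUB+[0,0,z],az,P)) for P,z in((12,.2),(0,.2),(-20,.12),(-50,.085))]:
        q=kinematics.solve_ik(*a);print(n,a[0].round(3),None if q is None else np.round(q,1))
E
```

```text
LEAN 22
pre [ 0.255 -0.37   0.323] [-65.4  15.3 116.3  30.1  43.3   2.3]
grip [ 0.293 -0.369  0.23 ] [-61.   27.2 116.6  39.2  31.6  -5. ]
in-0.12 [ 0.324 -0.031  0.23 ] [-15.8  16.1 138.2  57.2   9.3  13.3]
in-0.08 [ 0.364 -0.027  0.23 ] [-13.3  18.9 133.   43.9  10.   29.1]
in-0.04 [ 0.404 -0.023  0.23 ] [-11.3  21.6 127.7  33.1  11.4  41.9]
in0.00 [ 0.444 -0.019  0.23 ] [ -9.7  24.4 122.3  25.1  13.3  51.5]
in0.06 [ 0.499 -0.014  0.23 ] [ -7.9  28.2 114.6  17.7  16.5  60.6]
lift0.5p0 [ 0.279 -0.012  0.43 ] [-14.1 -17.5 130.5   8.8  46.2  68. ]
lift0.5p8 [ 0.249 -0.013  0.397] [-17.6 -20.5 138.1  17.7  35.2  57.4]
lift0.5p12 [ 0.236 -0.014  0.379] [-19.6 -21.2 141.9  25.6  29.9  48.4]
lift0.53p0 [ 0.309 -0.012  0.43 ] [-12.5 -13.1 127.6   8.2  44.5  69.7]
lift0.53p8 [ 0.279 -0.013  0.397] [-15.3 -15.6 135.3  16.9  32.7  59.7]
lift0.53p12 [ 0.266 -0.014  0.379] [-16.9 -16.1 139.   24.9  26.8  50.8]
tub12 [0.222 0.203 0.379] [ 31.6 -10.8 135.5  15.8  22.5  66.4]
tub0 [0.254 0.232 0.43 ] [ 33.7  -8.4 124.    4.8  42.7  78.5]
tub-20 [0.322 0.294 0.412] [ 36.2   7.2 110.5   0.2  60.4  8
[... 2855 characters left out ...]
118.    9.6 -40.7]
lift0.5p0 [ 0.246 -0.013  0.412] [-18.6 -23.3 137.9  22.   34.3  53.5]
lift0.5p8 [ 0.219 -0.015  0.374] [-23.8 -24.8 145.7  44.3  26.1  28.5]
lift0.5p12 [ 0.207 -0.015  0.354] [-26.8 -24.2 149.6  62.6  24.2   8.3]
lift0.53p0 [ 0.276 -0.013  0.412] [-16.1 -18.3 135.2  21.2  31.3  55.8]
lift0.53p8 [ 0.249 -0.015  0.374] [-19.9 -19.1 143.   46.   21.7  28.9]
lift0.53p12 [ 0.237 -0.015  0.354] [-22.1 -18.1 146.8  69.   19.4   4.4]
tub12 [0.201 0.183 0.354] [ 29.3 -12.3 143.3  74.4   9.9   6.8]
tub0 [0.229 0.209 0.412] [ 32.  -13.1 131.9  13.1  27.2  69.8]
tub-20 [0.294 0.268 0.406] [ 35.3   1.3 118.3   2.6  45.6  81.3]
tub-50 [0.416 0.38  0.416] [37.8 23.5 88.4 -1.2 83.1 85.8]
```

```bash
sed -i 's/LEAN=30./LEAN=26./' h.py
python3 - <<'E'
from h import *
ctrl.goto(*pose(SO,SY,0,.1))
cap('top','t1');p,_=cap('scene','s1')
P,T=pose(SO,SY);ctrl.line_to(P,T,vel=.12)
s=observe();print(s['clock'],s['tool_pos'],P,s['ft_force'])
p,_=cap('scene','s2');crop(p,100,130,300,310,4,'s2c')
p,_=cap('top','t2');crop(p,400,240,560,370,5,'t2c')
E
```

```text
2.2083 [ 0.28193015 -0.36941852  0.22550807] [ 0.28201362 -0.36925009  0.22509861] [0.05267079 0.20764685 0.79486592]
```

View pics/s2c.png

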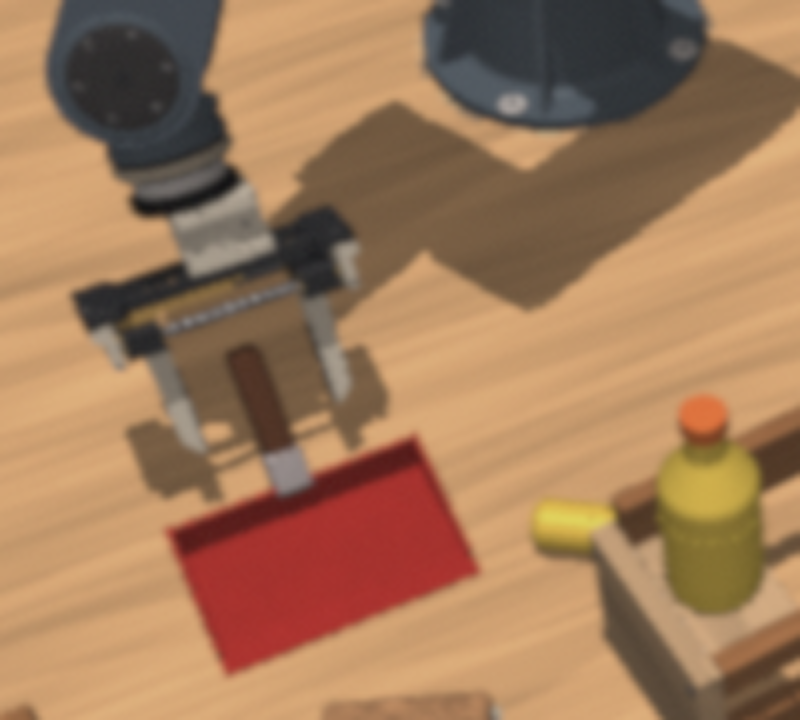

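View pics/t2c.png

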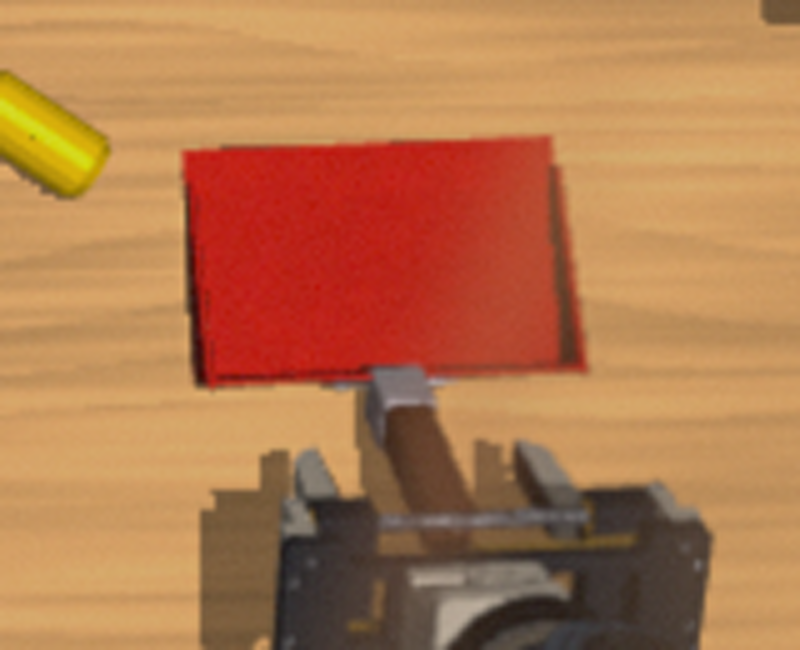

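The handle sits centred between the open fingers in both views (scene crop 265,400; top crop 430,470). I'll grip, lift slightly and check for droop.

```bash
python3 - <<'E'
from h import *
ctrl.set_gripper(0.0,60)
s=observe();print(s['clock'],s['width'],s['ft_force'],s['tool_pos'])
P,T=pose(SO,SY);ctrl.line_to(P+[0,0,.08],T,vel=.12)
s=observe();print(s['clock'],s['width'],s['ft_force'],s['wrist_torque'])
# over to the entry, raised
E=rk(-.115,.004)
ctrl.line_to(*(lambda a:(a[0]+[0,0,.08],a[1]))(pose_edge(E,RY)),vel=.2)
s=observe();print(s['clock'],s['ft_force'],s['tool_pos'])
p,_=cap('scene','s3');p,_=cap('top','t3')
E
```

```text
3.3833 0.023527372055417006 [-0.43710383  0.19286056 -0.8305259 ] [ 0.28201747 -0.36929095  0.22511723]
4.2 0.0238607683985976 [-0.2224988  -1.05974809 -2.51620076] [0.01810785 0.52023942 0.01844878]
6.0583 [-0.02795536 -0.19837814 -2.26631827] [ 0.31857039 -0.03034004  0.30506948]
```

View pics/s3.png

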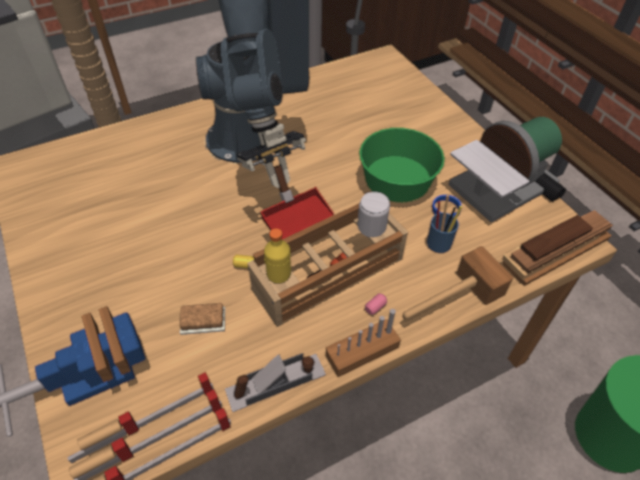

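View pics/t3.png

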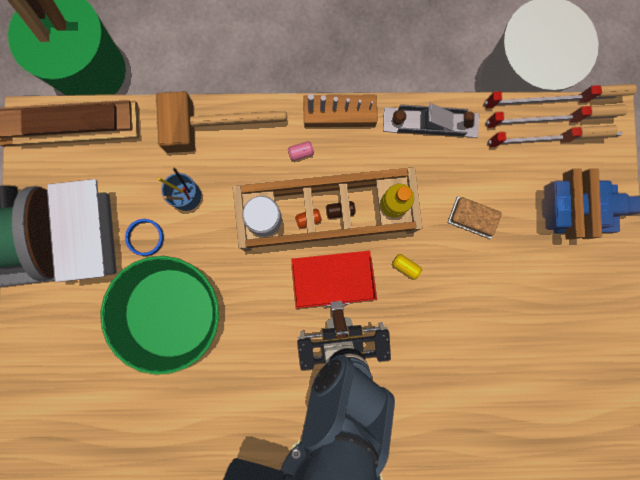

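The scoop is held level and centred before the rack (top 334,280), clear of the yellow decoy at (407,266). Now I'll lower it and slide in.

```bash
python3 - <<'E'
from h import *
P,T=pose_edge(rk(-.115,.004),RY)
ctrl.line_to(P+[0,0,.004],T,vel=.12)
for dz in(.002,.001,0,):
    ctrl.line_to(P+[0,0,dz],T,vel=.03);s=observe();print(dz,s['ft_force'].round(2),s['tool_pos'][2]-P[2],s['wrist_torque'].round(3))
p,_=cap('scene','s4');crop(p,220,160,420,310,4,'s4c');p,_=cap('top','t4');crop(p,225,160,425,320,4,'t4c');print(observe()['clock'])
E
```

```text
0.002 [ 0.35 -0.22 -2.09] 0.0020518626941519735 [-0.057  0.555  0.014]
0.001 [-0.67  0.43 -2.51] 0.001050626412767347 [-0.06  0.57  0.03]
0 [-0.06 -0.54 -1.59] 5.736145666926373e-05 [-0.053  0.421  0.002]
8.5417
```

View pics/s4c.png

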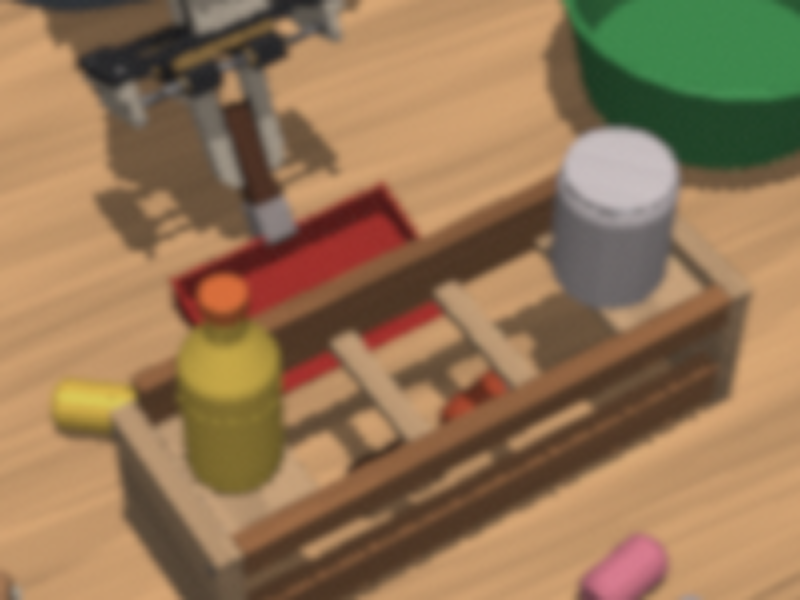

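View pics/t4c.png

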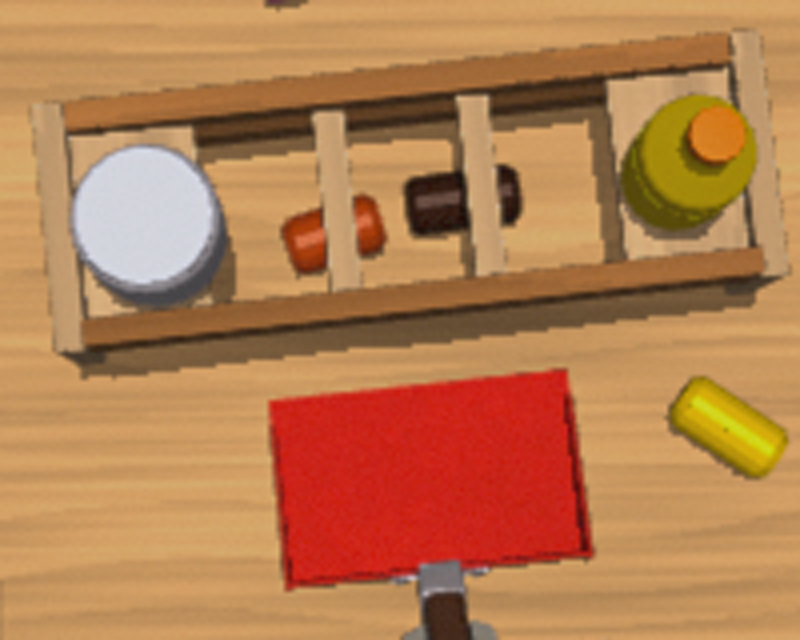

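```bash
python3 - <<'E'
from h import *
dz=-.0007
for x,v in((-.115,.03),(-.045,.08),(0.0,.05),(.03,.05)):
    P,T=pose_edge(rk(x,.004),RY);ctrl.line_to(P+[0,0,dz],T,vel=v);s=observe();print(x,s['clock'],s['ft_force'].round(2),s['wrist_torque'].round(3))
p,_=cap('scene','s5');crop(p,220,160,420,310,4,'s5c');p,_=cap('top','t5');crop(p,225,160,425,320,4,'t5c');print(observe()['clock'])
E
```

```text
-0.115 8.7917 [-5.07  1.31 10.23] [-0.299 -0.099 -0.022]
-0.045 9.8167 [2.24 0.49 4.22] [-0.095 -0.718  0.041]
0.0 10.8667 [-0.56  1.4   8.4 ] [-0.055 -0.555  0.019]
0.03 11.6167 [1.02 1.4  5.69] [-0.015 -0.503  0.07 ]
11.7167
```

View pics/s5c.png

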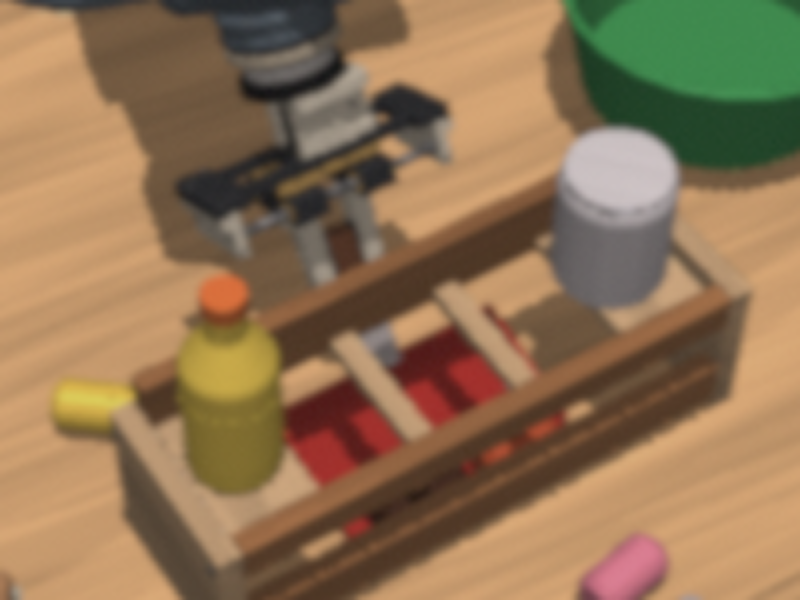

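View pics/t5c.png

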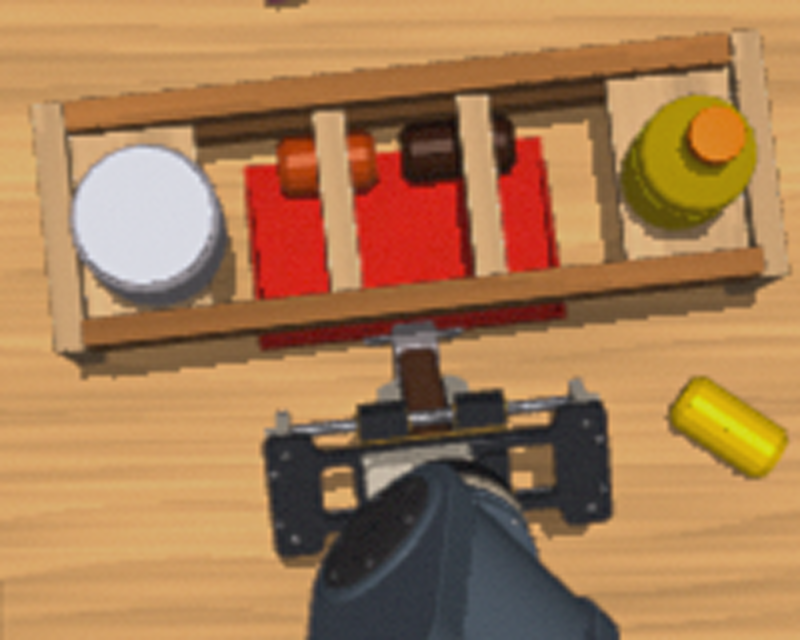

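Both offcuts (top crop 325,165 and 455,150) are square against the stop, and the pan's edge is starting under them. I'll finish the stroke.

```bash
python3 - <<'E'
from h import *
for x,v in((.045,.03),(.056,.03)):
    P,T=pose_edge(rk(x,.004),RY);ctrl.line_to(P+[0,0,-.0007],T,vel=v);s=observe();print(x,s['clock'],s['ft_force'].round(2),s['wrist_torque'].round(3))
p,_=cap('top','t6');crop(p,225,160,425,320,4,'t6c')
# withdraw gently a little
P,T=pose_edge(rk(.0,.004),RY);ctrl.line_to(P+[0,0,-.0002],T,vel=.05);s=observe();print(s['clock'],s['ft_force'].round(2))
p,_=cap('top','t7');crop(p,225,160,425,320,4,'t7c')
E
```

```text
0.045 12.3667 [-2.46  0.59  9.55] [-0.174 -0.177  0.029]
0.056 12.8833 [-1.39  0.1   8.34] [-0.068 -0.348  0.111]
14.2 [-4.69 -1.66 12.66]
```

View pics/t6c.png

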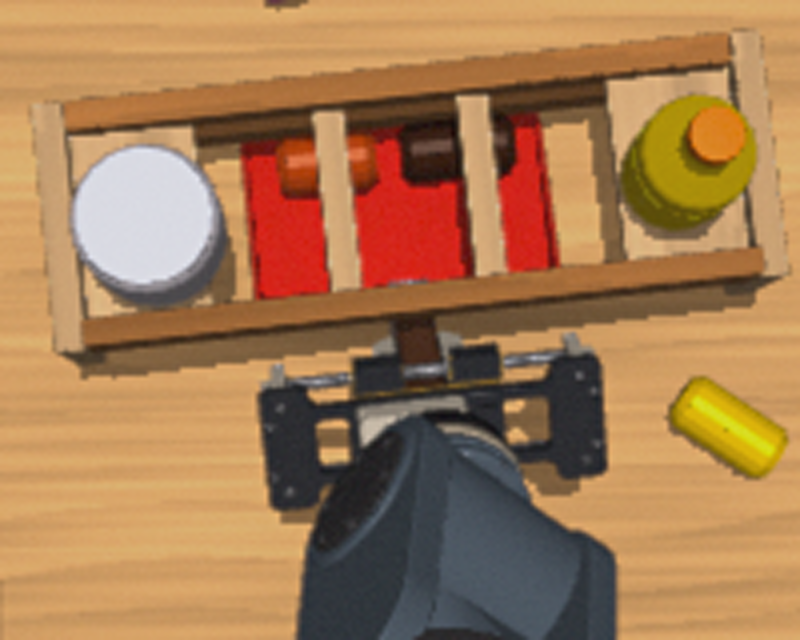

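View pics/t7c.png

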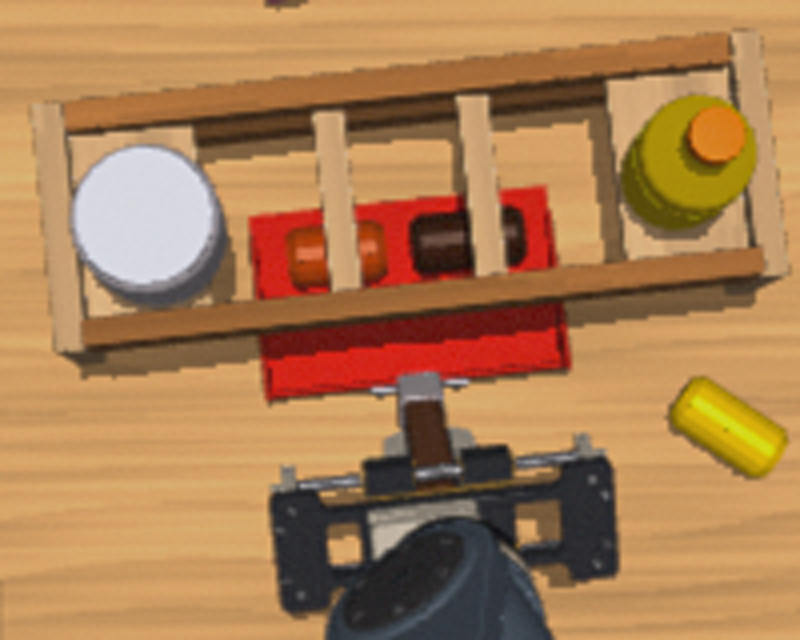

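Both offcuts ride on the pan (top crop 335,255 and 468,240). Next I'll draw it out fully, lift and tilt it nose-up.

```bash
python3 - <<'E'
from h import *
P,T=pose_edge(rk(-.14,.004),RY);ctrl.line_to(P+[0,0,.0002],T,vel=.06);s=observe();print(s['clock'],s['ft_force'].round(2))
e=rk(-.14,.004)
ctrl.line_to(P+[0,0,.02],T,vel=.05)
o=e-Rs(RY)@[.115,0,0]
for z,pt in((.03,4),(.045,9),(.06,13)):
    ctrl.line_to(*pose(o+[0,0,z],RY,pt),vel=.05)
s=observe();print(s['clock'],s['ft_force'].round(2),s['wrist_torque'].round(3))
p,_=cap('scene','s8');crop(p,220,130,420,280,4,'s8c');p,_=cap('top','t8');crop(p,225,200,425,360,4,'t8c')
E
```

```text
16.7333 [-1.04  0.52 -0.34]
18.775 [-0.15 -0.09 -2.82] [-0.063  0.925  0.026]
```

View pics/s8c.png

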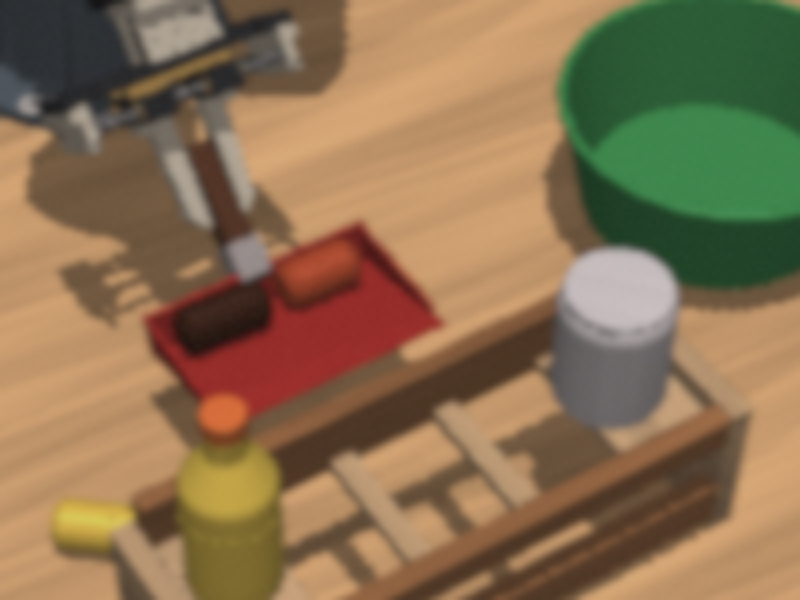

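View pics/t8c.png

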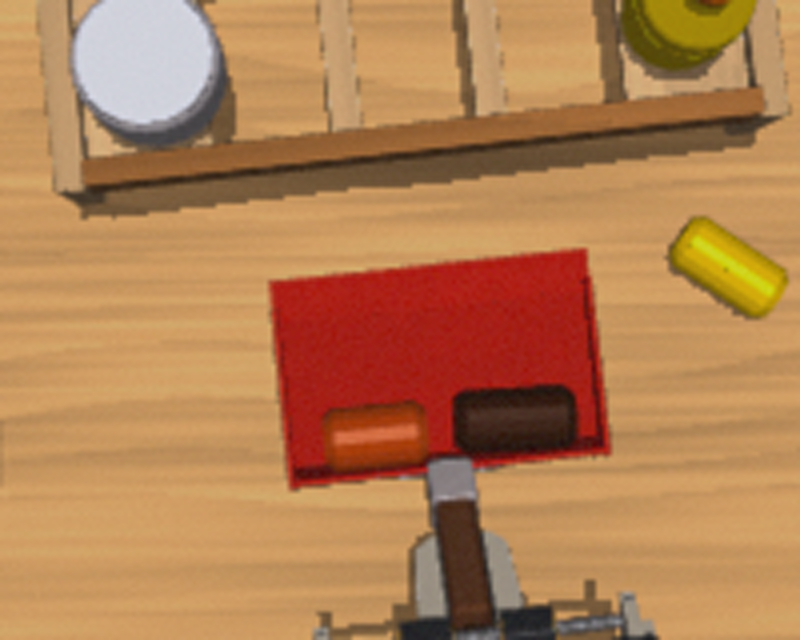

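Both offcuts rest against the rear wall (top crop 378,437 and 515,418). Now lift and carry them to the tub.

```bash
python3 - <<'E'
from h import *
az=np.degrees(np.arctan2(TUB[1],TUB[0]))
o=rk(-.255,.004)
ctrl.line_to(*pose(o+[0,0,.18],RY,13),vel=.12)
print(observe()['clock'])
# mid waypoint then tub
B=TUB-Rs(az)@[.01,0,0]
ctrl.line_to(*pose_edge(B+[0,0,.21],az,12),vel=.1)
s=observe();print(s['clock'],s['ft_force'].round(2),s['qpos'])
p,_=cap('scene','s9');crop(p,260,60,500,240,3.3,'s9c');p,_=cap('top','t9');crop(p,80,220,320,400,3.3,'t9c')
E
```

```text
20.5
22.95 [ 0.51 -0.02 -4.27] [ 30.42091199 -14.48284813 138.14511126  21.57733343  20.25604329
  60.18660131]
```

View pics/s9c.png

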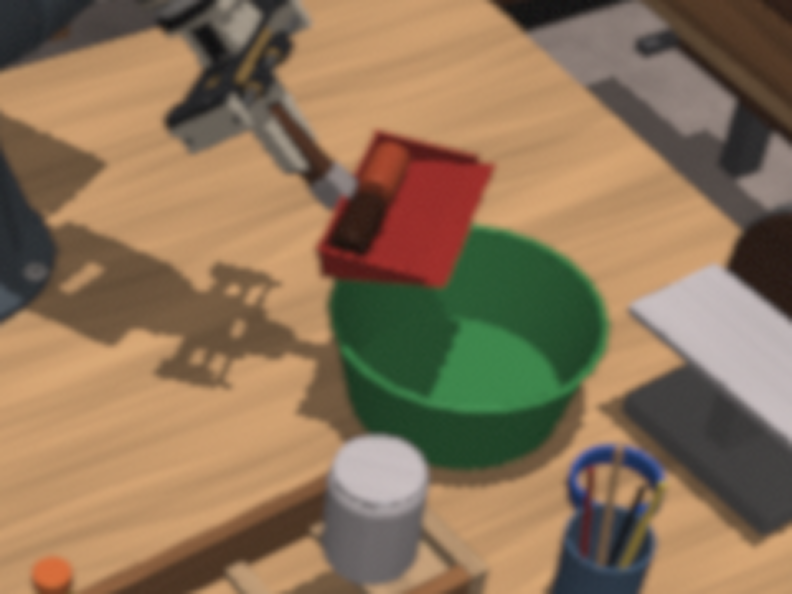

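View pics/t9c.png

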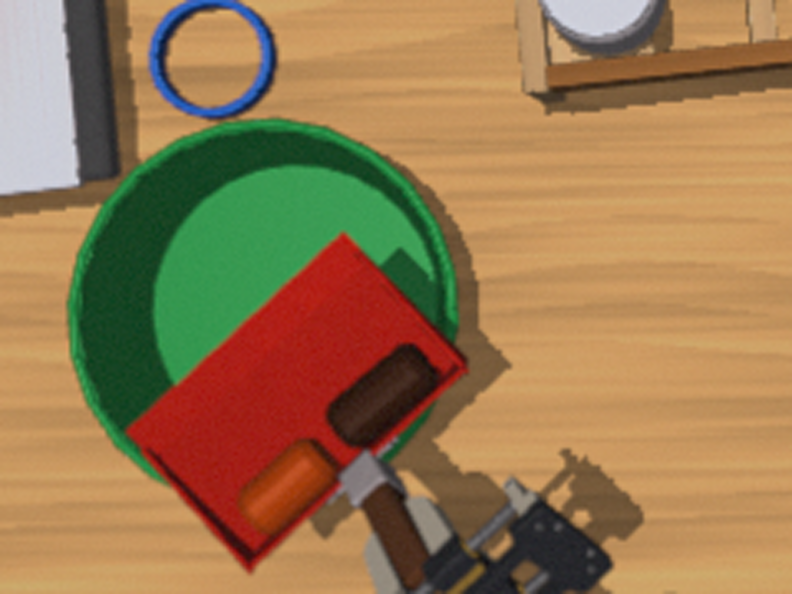

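```bash
python3 - <<'E'
from h import *
az=np.degrees(np.arctan2(TUB[1],TUB[0]))
B=TUB-Rs(az)@[.025,0,0]
for z,pt in((.18,2),(.145,-7),(.125,-14),(.115,-22),(.105,-32),(.1,-45)):
    ctrl.line_to(*pose_edge(B+[0,0,z],az,pt),vel=.1)
ctrl.hold(.6)
s=observe();print(s['clock'],s['ft_force'].round(2))
p,_=cap('scene','s10');crop(p,260,60,500,240,3.3,'s10c');p,_=cap('top','t10');crop(p,80,220,320,400,3.3,'t10c')
E
```

```text
27.1667 [-0.37  0.39 -2.06]
```

View pics/s10c.png

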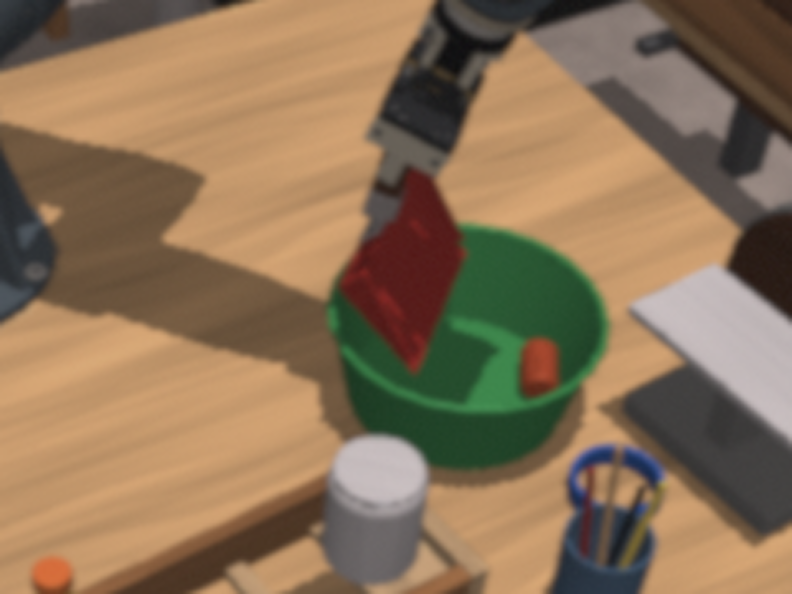

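View pics/t10c.png

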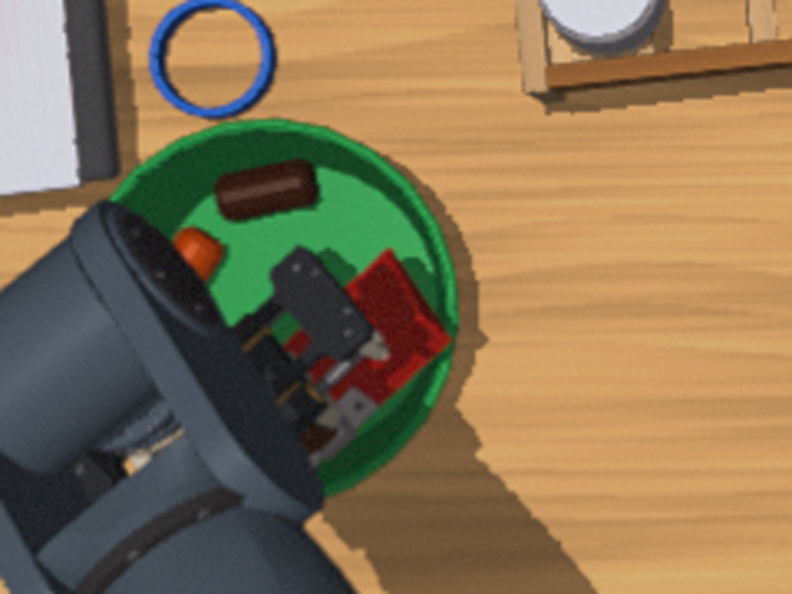

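Both offcuts are in the tub (top crop 267,190 and 200,255). Next I'll back out and set the scoop down in front of the rack.

```bash
python3 - <<'E'
from h import *
az=np.degrees(np.arctan2(TUB[1],TUB[0]))
B=TUB-Rs(az)@[.025,0,0]
for z,pt in((.15,-40),(.2,-20),(.2,0)):
    ctrl.line_to(*pose_edge(B+[0,0,z],az,pt),vel=.2)
o=rk(-.265,.004)
ctrl.line_to(*pose(o+[0,0,.18],RY,0),vel=.2)
ctrl.line_to(*pose(o+[0,0,.01],RY,0),vel=.12)
for dz in (.003,.001,0):
    P,T=pose(o+[0,0,dz],RY);ctrl.line_to(P,T,vel=.03);s=observe();print(dz,s['clock'],s['ft_force'].round(2),s['wrist_torque'].round(3))
p,_=cap('scene','s11');crop(p,220,130,420,280,4,'s11c');p,_=cap('top','t11');crop(p,225,200,425,360,4,'t11c')
E
```

```text
0.003 34.125 [-0.81 -0.08 -2.39] [-0.017  0.537 -0.023]
0.001 34.375 [-0.27 -0.87 -2.21] [-0.065  0.531  0.025]
0 34.625 [-0.24  0.29 -2.99] [-0.058  0.518  0.018]
```

View pics/s11c.png

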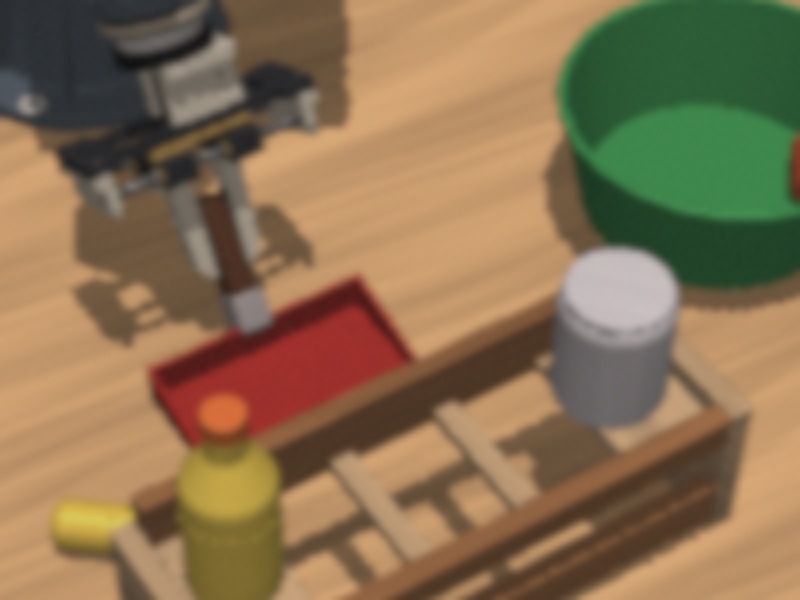

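View pics/t11c.png

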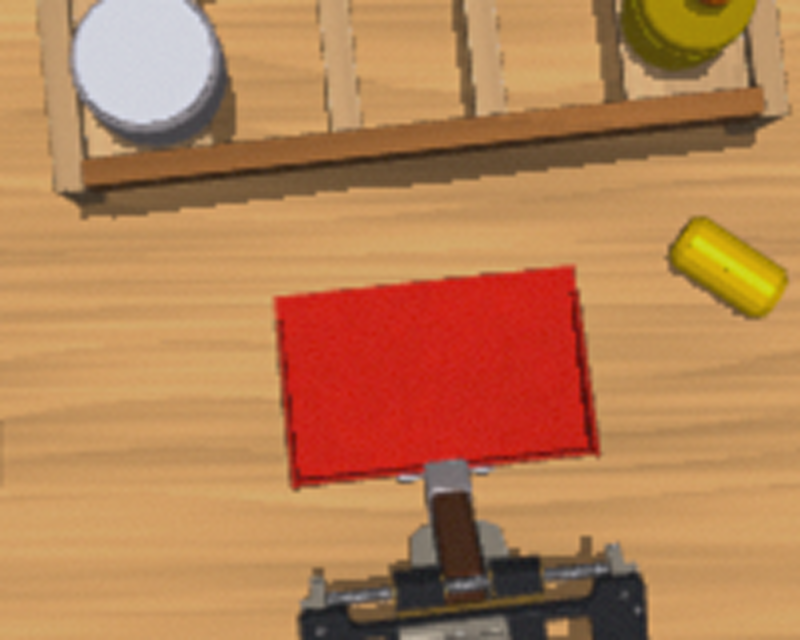

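Not quite in contact yet. I'll creep down until force shows, then release and retreat along the handle.

```bash
python3 - <<'E'
from h import *
o=rk(-.265,.004)
for dz in np.arange(-.0003,-.003,-.0003):
    P,T=pose(o+[0,0,dz],RY);ctrl.line_to(P,T,vel=.02);s=observe();print(round(dz,4),s['ft_force'].round(2))
    if s['ft_force'][2]>1.5:break
ctrl.set_gripper(.06,None)
P=np.array(observe()['tool_pos']);ctrl.line_to(P-.13*T[:,2],None,vel=.12)
ctrl.set_gripper(.093)
s=observe();print(s['clock'],s['width'])
q=s['qpos'].copy();q[0]-=60;ctrl.move_joints(q);ctrl.hold(.3);print(observe()['clock'])
p,_=cap('scene','s12');p,_=cap('top','t12')
crop(p,80,140,480,380,2,'t12c')
E
```

```text
-0.0003 [-2.01  0.42  4.18]
38.6 0.09282692707664508
40.2333
```

View pics/s12.png

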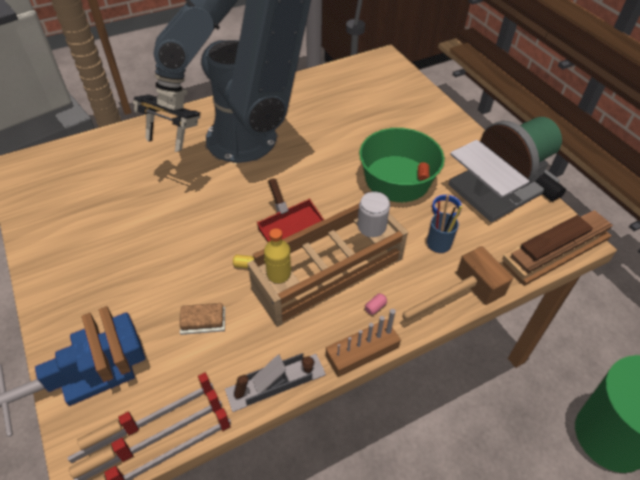

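View pics/t12c.png

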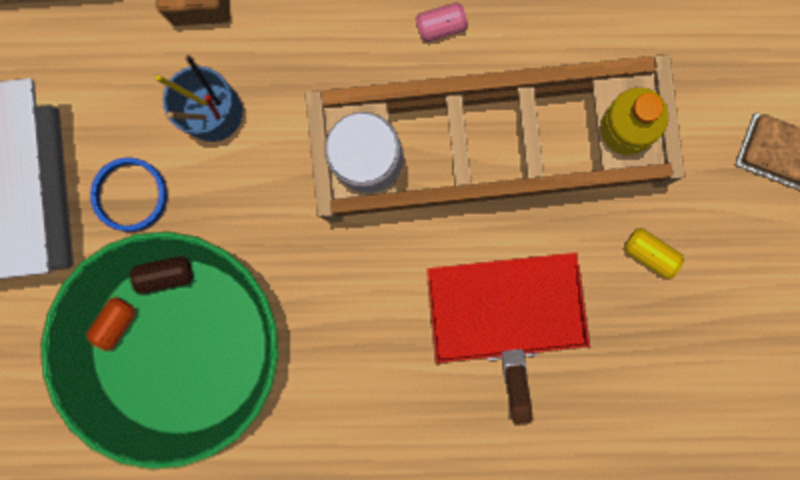

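```bash
python3 - <<'E'
from h import *
for f in('top0','t12'):
    z=np.load(f+'.npz');p=z['p'];hsv=cv2.cvtColor(p,cv2.COLOR_RGB2HSV);H,S,V=[hsv[:,:,i] for i in range(3)]
    m=((H>55)&(H<90)&(S>120)).astype(np.uint8);m[:200]=0
    c=max(cv2.findContours(m,0,1)[0],key=cv2.contourArea);P=onplane('top',c.reshape(-1,2),.105);print(f,'tub',cv2.minEnclosingCircle(P[:,:2].astype(np.float32)))
a=np.load('top0.npz')['p'].astype(int);b=np.load('t12.npz')['p'].astype(int);d=(abs(a-b).max(2)>45).astype(np.uint8)
d=cv2.morphologyEx(d,cv2.MORPH_OPEN,np.ones((2,2)))
n,l,st,ce=cv2.connectedComponentsWithStats(d)
for i in range(1,n):
    if st[i,4]>15:print(ce[i].round(),st[i])
E
```

```text
top0 tub ((0.4174114763736725, 0.38099899888038635), 0.1333044022321701)
t12 tub ((0.41734012961387634, 0.38092195987701416), 0.13338950276374817)
[353. 209.] [350 202   7  16  83]
[334. 212.] [327 204  16  17 238]
[318. 218.] [315 210   8  16  96]
[302. 221.] [296 213  11  17 131]
[335. 299.] [ 295  267   81   87 4155]
[477. 299.] [ 437  268   81   83 4319]
[162. 279.] [146 270  32  19 454]
[137. 303.] [124 290  26  27 440]
[395. 434.] [ 353  392   83   88 4827]
[259. 449.] [ 205  401   85   79 3517]
[543. 449.] [ 450  411  190   69 8500]
[444. 430.] [437 426  15   9  71]
[439. 457.] [432 454  14   7  39]
[306. 463.] [303 459  10  12  53]
[453. 472.] [441 459  23  21 241]
[327. 474.] [323 470  11  10  46]
```

The final picture shows both offcuts in the tub (top crop 162,275 and 112,324) and the scoop flat on open bench (508,307). Compared with the first picture, only the offcuts, the scoop and the arm have changed. Handing in.

```bash
python3 -c "
from h import *
ctrl.hand_in();print(observe()['clock'])"
```

```text
the job is handed in; nothing more can be done
the job is handed in; nothing more can be done
```

The job is done and handed in; the robot's clock read about 40 s at the last check, against the 72 s limit. I slid the scoop flat under the front rail until both offcuts were on it against the stop. I then drew them out, lifted them together, tipped them into the green tub and set the empty scoop down on the open bench in front of the rack.

- **Offcuts:** the final pictures show both in the tub.
- **Scoop:** it rests flat and empty, released, with the arm well clear of everything.
- **Tub:** it moved by about 0.1 mm, which is within measuring error.
- **Everything else:** comparing the first and last top pictures, only the offcuts, the scoop and the arm (with its shadow) changed. The yellow and pink look-alikes were not touched.
- **Forces:** the highest reading I took at the wrist was about 14 N, far below the limits. I read it between moves rather than continuously.

No check failed. One colour measurement of the red-brown offcut ran into the dark one and came out wrong, so I dropped it and kept the first reading, which gave the 81 mm spacing expected.

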